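# Seat a frame tube against the rail and stop of a drilling jig

## Task

Ready the olive box-section tube for drilling: push it across the jig board, at one end and the other as needed, until it lies flush along the rail's white facing strip with both brass sensing pins pushed in, and hold it against the facing for half a second with a steady push of about 10 N. Then slide it along the facing until its left end meets the red end stop, hold it against the stop in the same way, and leave it touching both, flush on the facing with both pins in. Never press it on the facing or the stop with more than 15 N, keep it flat on the board, and leave the loose tools and the jar alone.

Things in the scene. Friction and masses are not known exactly. Their poses are not given: they have to be found in the camera images.
- jig: plywood jig board fixed to the table (all sizes here in mm), 320 (x) by 540 (y) by 12 thick, top 12 above the table. It does not move in a run but its place and yaw (up to 0.18 rad) differ from run to run. Origin on the table level; the board reaches from x = -130 to +190 and y = -270 to +270 of it. Axes: x away from the robot towards the rail, y to the left along the rail, z up
- rail_face (a point): point on the fixed steel rail's robot-side face, at mid-length, level with the board's top. The rail is 400 long along y, 32 high, and lies behind this face (x = 0 to +26). A rigid white facing strip, whose front is the surface to seat on, covers the face: see rail. Axes as the jig's: x into the rail, y to the left along it
- rail: the steel rail with its white facing (390 long, from 2 to 30 above the board, parallel to the rail) and pins; origin at rail_face. The facing is packed out differently each run: its front stands 4 to 18 before the steel face (x = -4 to -18), rigid during the run and not measured, so find it by feel. Over 15 N of tube on it is too hard
- pin_left (a joint): brass seat-sensing pin in the facing, 95 to the left of the rail's middle, 16 above the board, 8 thick: 0 when it stands out 5 from the facing, 0.005 m when pushed level with it. Light spring, under 0.6 N: the tube stays where it is left
- pin_right (a joint): the same kind of pin, 65 to the right of the rail's middle
- stop_face (a point): lower middle, at the height of the board's top, of the face of the rigid fixed red end stop, which looks to the right (-y of the jig). The stop is 60 wide in x, 40 high and reaches 30 to +y from this point; the tube's end meets it squarely when the tube lies on the facing. Axes as the jig's
- tube: loose olive-painted box-section tube, black caps on its ends, dark hole marks on top: 300 long (y), 40 wide (x), 30 high, 0.19 to 0.34 kg, closed all round. Origin: centre of its underside. Starts flat on the board before the rail, askew by up to 0.28 rad, left end 50 to 125 short of the stop. Slides under 2 to 5 N; pushed near a tip its other end swings back, pushed within 50 of its middle it does not
- tube_left (a point): lower corner of the tube at its left end (+y) on the side towards the rail: x = +20, y = +150 of the tube, on its underside
- tube_right (a point): the same corner at the tube's right end (-y): x = +20, y = -150 of the tube
- punch: centre punch, steel, 98 long, 10 thick, lying on the jig board behind the rail; loose, to be left alone (sizes in mm)
- tin: blue round jar with a steel cap, 48 diameter, 40 high, standing on the jig board behind the rail; loose, to be left alone (sizes in mm)
- spanner: steel spanner, 200 long, lying on the table left of the jig; loose, to be left alone (sizes in mm)
- driver: screwdriver lying on the table right of the jig; loose, to be left alone (sizes in mm)
- tape: yellow tape measure case, 50 by 50, 26 high, on the jig board at its left edge; loose, to be left alone (sizes in mm)
- stop: the red end stop itself (see stop_face, which is its origin); more than 15 N of tube on stop is too hard

How it is judged:
By the outcome, as a careful person would: the job done as asked, in the order asked, and still so for the second after the job is handed in, with the robot touching nothing.
It also fails if it takes over 72 s, if anything falls off the work surface, if the arm or the gripper's body presses on something with over 40 N, if the wrist force passes 120 N, or if a joint passes its speed limit or range.

## Robot

A 7-joint arm with a two-finger parallel gripper is mounted at the origin on the work surface. World frame = base frame: x ahead of the robot, y to its left, z up, the work surface at z = 0. Lengths are in m, angles in rad, forces in N, time in s.
With the tool pointing down it reaches from about 0.35 to 0.9 m from the base axis. Payload 8.1 kg.
Tool frame: the origin (TCP) lies at the centre of the arm's flange, where the gripper is bolted on; the fingertips stand 178 mm ahead of it and the grasp point (between the pads) lies 159 mm ahead of it; z points along the fingers, y is the direction in which the jaws open and shut (so a half turn about z gives the same grasp; the last joint's range is limited). The gripper opens to 92 mm and grips with 3 to 60 N. Pads are 19 mm wide; open, the fingers measure 130 mm over their backs; the gripper's body (75 mm by 190 mm) begins 47 mm behind the grasp point.
Start: joints at [-1.213, 0.434, 0.025, 1.573, -0.012, 1.134, -0.075], TCP at [0.278, 0.56, 0.405] pointing down, gripper open.
Joint ranges: [-2.62, 2.62], [-0.44, 2.09], [-1.27, 1.32], [0.08, 2.57], [-1.32, 4.46], [0.12, 2], [-2.74, 2.74]. Speed limits (rad/s): [2.22, 2.22, 3.01, 3.01, 3.14, 3.14, 3.14].

## Interface

Orientations are given as a rotation vector (axis times angle).
In Python, from cell import arm, get_image, camera_model gives the robot as it stands. The module is installed in compiled form; this text tells all that it offers.
- The arm moves only by the shell command python3 -m pendant 'ROWS' [FORCE]. ROWS is JSON, a list that holds one entry, the list of rows, each a list of 7 numbers: the shift along the tool's x, y, z in mm, then the turn, a rotation vector about the tool's x, y, z in rad, then the closure, from -1 (fully open) to 1 (shut). In form: [[[x, y, z, rx, ry, rz, hand], ...]]. A call has 1 to 20 rows; each row is the pose to reach, as a shift and turn from the pose commanded when the call began, along the tool's axes at that moment; what a row does not reach only later rows make up. A row lasts 1/8 s, in which the tool goes at most 62.5 mm and 10.7 degrees, less where a joint would pass 70% of its speed; a pose out of reach is approached as far as the arm can. A call with a gripper value outside its range is refused whole. The fingers move at their own pace and stop on an object; FORCE is the grip in N (left out, the last holds). Time passes only in rows, so rows that repeat a pose let the fingers close. It gives the time, the measured TCP pose, the force and the opening at its end, in the units of the state.
- arm.observe(): the state, without advancing time (a new reading comes with each control period).
- get_image(name): name is "side" or "top"; returns the picture (420x560x3 uint8, red, green, blue); there is no depth.
- camera_model(name): a dict with "fx", "fy", "cx", "cy" (pixels), "k1" (the pictures are not rectified: a ray, as slopes to the right and down, at radius r is drawn at 1 + k1 r^2 times it, then the intrinsics apply), "position" and "orientation" of the camera in the world. Camera axes: x right, y down, z forward; pixel columns grow to the right and rows downward; lengths in m; the calibration is good to about 2 mm. A picture is of the moment at which its call begins. camera_model takes no time and is no camera call.
- arm.sign_off(): hands the job in, once; it reports no verdict.
The state is a dict: "clock": time; "joints": joint angles; "dq": joint speeds; "joint_efforts": joint torques, N m; "position": TCP position; "ee_rot": TCP orientation; "force": force on the tool from outside, world axes, zero at the start; "ft_torque": the same for the moment, N m; "width": opening from 0.0 (shut) to 1.0 (fully open).
Only numpy, scipy, OpenCV 4.12 (cv2) and the standard library are available. Lean on these libraries where they do the work, as an engineer would, in place of code of your own. Each camera call takes 0.05 s, during which the arm holds its last target.

## Working session

There is one attempt and no reset: what is moved stays moved. The work goes in short steps, Python scripts to look and compute and a shell command to move; the robot and the scene stay as the last step left them, time stands still between calls to the robot, and variables do not carry over. Pictures are saved under pics/ and viewed, and the job is handed in when it is done.

```bash
mkdir -p pics; ls; python3 - <<'E'
from cell import arm,get_image,camera_model
import cv2
for n in("side","top"):
    im=get_image(n); cv2.imwrite(f"pics/{n}0.png",im[:,:,::-1]); print(n,camera_model(n))
print(arm.observe())
E
```

```text
pics
side {'fx': 432.1569032269245, 'fy': 432.1569032269245, 'cx': 278.8692422111385, 'cy': 212.4920978042154, 'k1': -0.10507535003998407, 'position': array([-0.06845242, -0.73126855,  0.6657052 ]), 'orientation': array([-2.04150414,  0.75294405, -0.40875964])}
top {'fx': 469.2309025263937, 'fy': 469.2309025263937, 'cx': 283.9913477706599, 'cy': 210.63950415565716, 'k1': -0.0732093366849849, 'position': array([0.46418586, 0.00868976, 1.1827657 ]), 'orientation': array([-2.19401799,  2.17341733, -0.10409554])}
{'clock': 0.1, 'joints': array([-1.21260853,  0.43516726,  0.02496677,  1.57398348, -0.01159415,
        1.13400716, -0.07510024]), 'dq': array([-0.00154033, -0.00139706,  0.00106632, -0.00269107, -0.00026035,
       -0.00119685,  0.00015508]), 'joint_efforts': array([ 2.46219606e-03, -6.69122672e+01,  9.87333991e-01, -3.15142179e+01,
       -6.05347333e-02,  3.74128867e-02,  3.26076292e-05]), 'position': array([0.27784404, 0.55962335, 0.40402328]), 'ee_rot': array([-7.17465647e-01, -3.05836896e+00,  2.20998213e-03]), 'force': array([-0.40874771, -0.77711284, -0.60185426]), 'ft_torque': array([ 0.03473054, -0.02785335,  0.00956248]), 'width': 1.00017759228947}
```

View pics/side0.png

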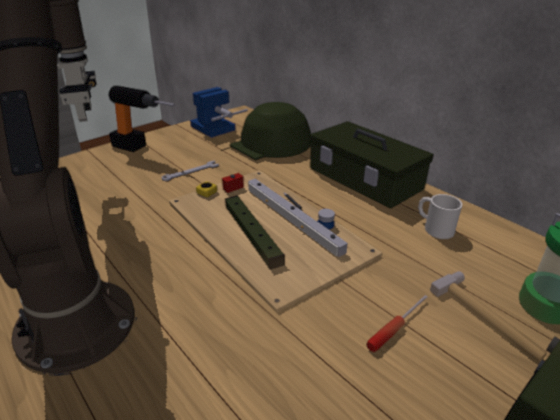

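View pics/top0.png

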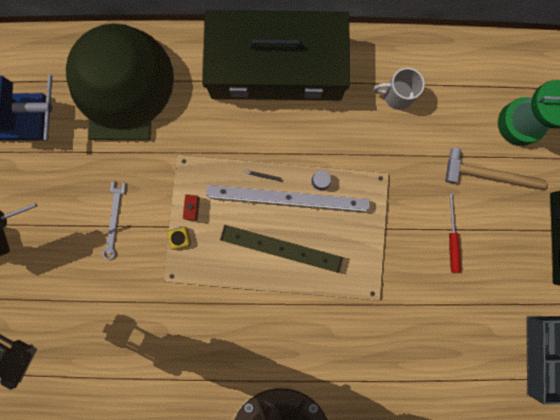

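The top view shows the board (corners about (178,157), (388,172), (380,298), (166,282)). The rail runs from (207,192) to (369,205) and the tube from (222,234) to (343,263). The red stop is at (191,207), the tape at (178,238), and the jar and punch lie behind the rail. I'll measure next.

```bash
cat > h.py <<'E'
import numpy as np,cv2
from scipy.spatial.transform import Rotation as R
from cell import camera_model
def ray(n,uv):
    m=camera_model(n); K=np.array([[m['fx'],0,m['cx']],[0,m['fy'],m['cy']],[0,0,1]])
    p=cv2.undistortPoints(np.array(uv,float).reshape(-1,1,2),K,np.array([m['k1'],0,0,0,0.]))[:,0]
    d=R.from_rotvec(m['orientation']).apply(np.c_[p,np.ones(len(p))])
    return np.array(m['position']),d
def onz(n,uv,z):
    o,d=ray(n,uv); return o+d*((z-o[2])/d[:,2])[:,None]
def proj(n,P):
    m=camera_model(n); K=np.array([[m['fx'],0,m['cx']],[0,m['fy'],m['cy']],[0,0,1]])
    Rm=R.from_rotvec(m['orientation']).as_matrix().T
    return cv2.projectPoints(np.array(P,float).reshape(-1,3),cv2.Rodrigues(Rm)[0],-Rm@m['position'],K,np.array([m['k1'],0,0,0,0.]))[0][:,0]
E
python3 - <<'E'
import cv2
a=cv2.imread('pics/top0.png')
c=cv2.resize(a[150:302,160:395],None,fx=3.4,fy=3.4,interpolation=cv2.INTER_CUBIC); cv2.imwrite('pics/topc.png',c)
b=cv2.imread('pics/side0.png')
c=cv2.resize(b[160:310,160:390],None,fx=3.4,fy=3.4,interpolation=cv2.INTER_CUBIC); cv2.imwrite('pics/sidec.png',c)
E
```

```text
(no output)
```

View pics/topc.png

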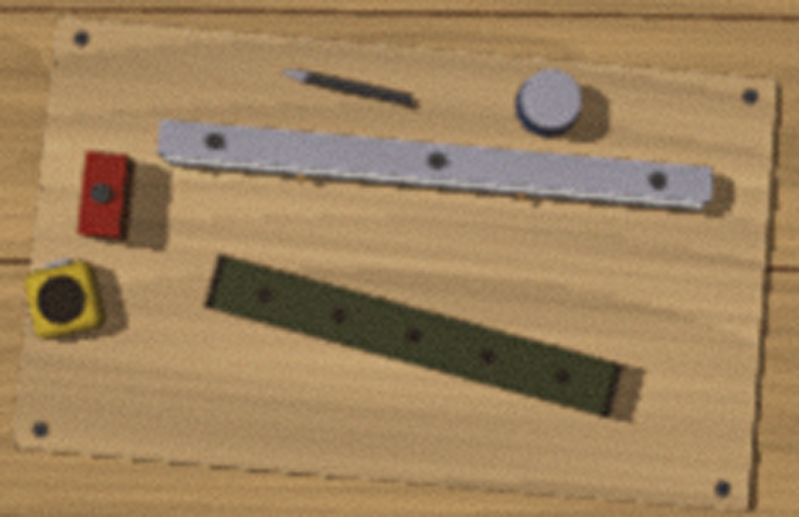

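View pics/sidec.png

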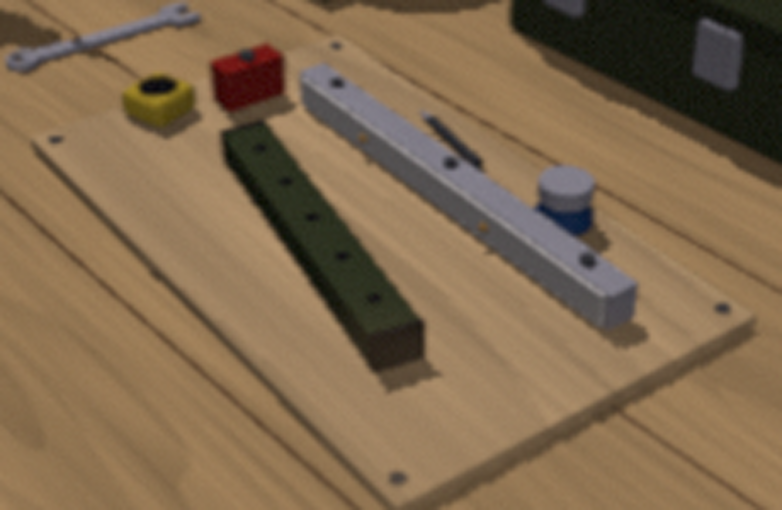

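The crops show the tube's top corners clearly: rail-side left (219,255), right (622,367); robot-side left (206,305), right (608,415). I also see the rail's top edges, the stop's right face at x≈128 and the pins at about (300,177) and (520,197).

```bash
python3 - <<'E'
from h import *
f=lambda p:np.array(p,float)/3.4+[160-.35,150-.35]
T=onz('top',f([(219,255),(622,367),(206,305),(608,415)]),.042)
print('tube',T.round(4)); print(np.linalg.norm(T[0]-T[1]),np.linalg.norm(T[0]-T[2]),'ctr',T.mean(0))
d=T[0]-T[1]; d2=T[2]-T[3]; print('tube yaw',np.arctan2(-d[0],d[1]),np.arctan2(-d2[0],d2[1]))
B=onz('top',f([(215,141),(437,160),(658,180)]),.044); print('bolts',B.round(4)); d=B[0]-B[2]; print('rail yaw',np.arctan2(-d[0],d[1]))
Re=onz('top',f([(162,119),(713,168),(162,153),(711,200)]),.044);print('rail back l,r, front l,r',Re.round(4))
S=onz('top',f([(130,155),(124,240)]),.052);print('stop',S.round(4), S.mean(0))
C=onz('top',f([(56,18),(777,80),(752,510),(15,447)]),.012);print('board',C.round(4)); d=C[0]-C[1];e=C[3]-C[2];print(np.arctan2(-d[0],d[1]),np.arctan2(-e[0],e[1]),np.linalg.norm(d))
# side check
g=lambda p:np.array(p,float)/3.4+[160-.35,160-.35]
print('side tube',onz('side',g([(266,124),(423,322),(223,130),(371,335)]),.042).round(4))
print('side bolts',onz('side',g([(337,83),(451,162),(589,261)]),.044).round(4))
# colour-mask refinement of tube
a=cv2.imread('pics/top0.png');h=cv2.cvtColor(a,cv2.COLOR_BGR2HSV)
E
```

```text
tube [[ 0.5248  0.1419  0.042 ]
 [ 0.4475 -0.1469  0.042 ]
 [ 0.4889  0.1505  0.042 ]
 [ 0.4133 -0.1369  0.042 ]]
0.29896801835177633 0.03685414438473804 ctr [0.46861307 0.00213971 0.042     ]
tube yaw -0.2615520042264486 -0.2572989100248104
bolts [[ 0.6066  0.1462  0.044 ]
 [ 0.5945 -0.0135  0.044 ]
 [ 0.5817 -0.1728  0.044 ]]
rail yaw -0.07804678181998641
rail back l,r, front l,r [[ 0.6222  0.1847  0.044 ]
 [ 0.5908 -0.2127  0.044 ]
 [ 0.5976  0.1841  0.044 ]
 [ 0.5676 -0.2111  0.044 ]]
stop [[0.595  0.2057 0.052 ]
 [0.5342 0.2085 0.052 ]] [0.56460453 0.20712325 0.052     ]
board [[ 0.7019  0.2708  0.012 ]
 [ 0.661  -0.2676  0.012 ]
 [ 0.3434 -0.2466  0.012 ]
 [ 0.3845  0.2921  0.012 ]]
-0.07591403898332028 -0.07614503141197235 0.5398971137455774
side tube [[ 0.5215  0.137   0.042 ]
 [ 0.4485 -0.1445  0.042 ]
 [ 0.489   0.1522  0.042 ]
 [ 0.4128 -0.1324  0.042 ]]
side bolts [[ 0.607   0.1504  0.044 ]
 [ 0.5965 -0.0084  0.044 ]
 [ 0.5831 -0.1712  0.044 ]]
```

```bash
cat >> h.py <<'E'
JY=-0.0765; JX=np.array([np.cos(JY),np.sin(JY)]); JYv=np.array([-np.sin(JY),np.cos(JY)]); RF=np.array([.5815,-.0125])
def tojig(p): q=np.asarray(p)[:2]-RF; return np.array([q@JX,q@JYv])
def fromjig(a,b): return RF+a*JX+b*JYv
def delta(pos,rv,tgt,yaw):
    # yaw: world yaw of tool -x direction (push direction); tool z down
    A=R.from_rotvec(rv)
    x=-np.array([np.cos(yaw),np.sin(yaw),0]);z=np.array([0,0,-1.]);B=R.from_matrix(np.c_[x,np.cross(z,x),z])
    return (A.inv().apply(np.array(tgt)-pos)*1000).round(1),(A.inv()*B).as_rotvec().round(4)
E
python3 - <<'E'
from h import *
from cell import arm
s=arm.observe()
t=np.array([.4686,.0021])-.0445*np.array([np.cos(-.26),np.sin(-.26)])
for z in(.3,.196): print(delta(s['position'],s['ee_rot'],[*t,z],-.26))
E
```

```text
(array([-375.2, -423.3,  104.7]), array([-0.0014, -0.    , -0.2008]))
(array([-375.2, -423.1,  208.7]), array([-0.0014, -0.    , -0.2008]))
```

```bash
python3 -m pendant '[[[-40,-45,0,0,0,-0.02,-1],[-85,-96,5,0,0,-0.05,-1],[-130,-147,15,0,0,-0.08,-1],[-175,-197,25,0,0,-0.1,-1],[-220,-248,40,0,0,-0.13,-1],[-265,-299,60,0,0,-0.16,-1],[-310,-350,80,0,0,-0.18,-1],[-350,-395,95,0,0,-0.2,-1],[-375,-423,105,0,0,-0.2,-1],[-375,-423,105,0,0,-0.2,-1],[-375,-423,125,0,0,-0.2,-1],[-375,-423,145,0,0,-0.2,-1],[-375,-423,160,0,0,-0.2,-1],[-375,-423,160,0,0,-0.2,-1],[-375,-423,160,0,0,-0.2,-1]]]'
python3 - <<'E'
from h import *
from cell import arm,get_image
s=arm.observe()
t=np.array([.4686,.0021])-.0445*np.array([np.cos(-.26),np.sin(-.26)])
print(delta(s['position'],s['ee_rot'],[*t,.196],-.26),s['force'],s['position'])
cv2.imwrite('pics/s1.png',get_image('side')[:,:,::-1])
E
```

```text
clock: 1.98
position: [0.4258, 0.0142, 0.2451]
ee_rot: [0.409, 3.115, 0.0]
force: [-0.1, -0.3, 0.5]
width: 0.997
(array([ 0.1, -0.7, 49.1]), array([ 0.0001,  0.0002, -0.0009])) [-0.06436247 -0.29723219  0.51174503] [0.42582029 0.0141738  0.24509594]
```

View pics/s1.png

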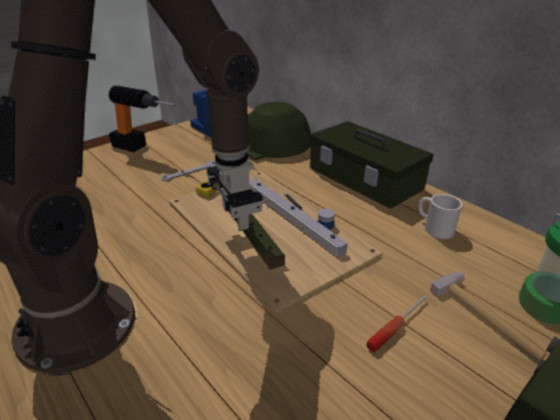

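The picture shows the open hand just on the robot side of the tube, around (240,220), clear of it. I'll lower it and make contact.

```bash
python3 -m pendant '[[[0,-0.7,25,0,0,0,-1],[0,-0.7,44,0,0,0,-1],[0,-0.7,49,0,0,0,-1],[0,-0.7,49,0,0,0,-1],[-4,-0.7,49,0,0,0,-1],[-8,-0.7,49,0,0,0,-1],[-8,-0.7,49,0,0,0,-1]]]'
python3 -m pendant '[[[-3,0,0,0,0,0,-1],[-6,0,0,0,0,0,-1],[-9,0,0,0,0,0,-1],[-12,0,0,0,0,0,-1],[-15,0,0,0,0,0,-1],[-18,0,0,0,0,0,-1]]]'
python3 - <<'E'
from h import *
from cell import arm,get_image
s=arm.observe();print(s['force'],s['ft_torque'],tojig(s['position']),s['position'])
cv2.imwrite('pics/t2.png',cv2.resize(get_image('top')[150:302,160:395,::-1],None,fx=3.4,fy=3.4,interpolation=2))
E
```

```text
clock: 2.9
position: [0.4338, 0.0114, 0.1961]
ee_rot: [0.409, 3.114, 0.0]
force: [-0.3, -0.0, 0.1]
width: 0.997
clock: 3.65
position: [0.451, 0.0067, 0.1957]
ee_rot: [0.409, 3.115, -0.0]
force: [-1.1, 0.6, -0.3]
width: 0.998
[-1.07564314  0.63281773 -0.25365666] [0.10135241 0.26117877 0.03807477] [-0.13162584  0.00912565] [0.45095655 0.00665852 0.19567076]
```

View pics/t2.png

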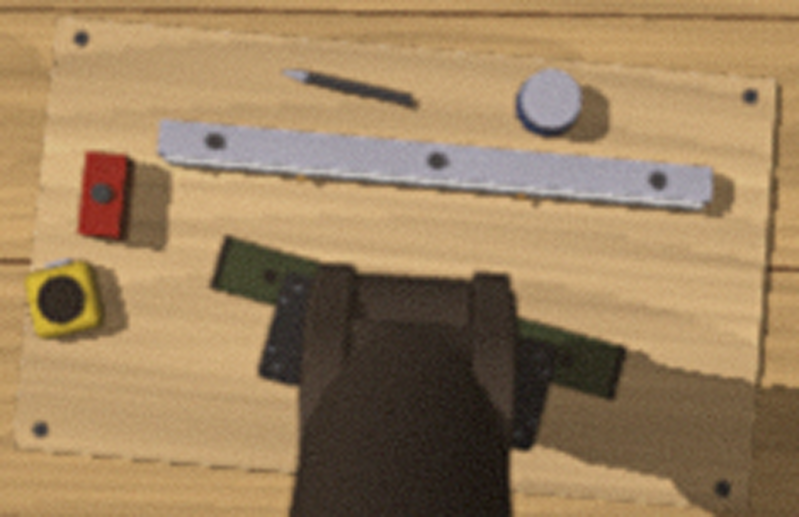

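The tube is being pushed with both fingers: its rail-side corners are now at about (228,237) and (626,348). Next I'll turn it parallel to the rail while advancing.

```bash
python3 -m pendant '[[[-3,0.5,0,0,0,-0.01,-1],[-6,1,0,0,0,-0.02,-1],[-9,1.6,0,0,0,-0.03,-1],[-12,2.2,0,0,0,-0.045,-1],[-15,2.7,0,0,0,-0.06,-1],[-18,3.3,0,0,0,-0.075,-1],[-21,3.8,0,0,0,-0.09,-1],[-24,4.4,0,0,0,-0.105,-1],[-27,5,0,0,0,-0.12,-1],[-30,5.5,0,0,0,-0.135,-1],[-33,6,0,0,0,-0.15,-1],[-36,6.6,0,0,0,-0.165,-1],[-39,7.2,0,0,0,-0.175,-1],[-42,7.7,0,0,0,-0.183,-1],[-45,8.3,0,0,0,-0.183,-1],[-47,8.7,0,0,0,-0.183,-1],[-49,9.1,0,0,0,-0.183,-1],[-49,9.1,0,0,0,-0.183,-1]]]'
python3 - <<'E'
from h import *
from cell import arm,get_image
s=arm.observe();print(s['force'],s['ft_torque'],tojig(s['position']),s['position'])
print(delta(s['position'],s['ee_rot'],s['position'],JY))
cv2.imwrite('pics/t3.png',cv2.resize(get_image('top')[150:302,160:395,::-1],None,fx=3.4,fy=3.4,interpolation=2))
cv2.imwrite('pics/s3.png',cv2.resize(get_image('side')[160:310,160:390,::-1],None,fx=3.4,fy=3.4,interpolation=2))
E
```

```text
clock: 5.95
position: [0.5007, 0.003, 0.1957]
ee_rot: [0.122, 3.138, 0.0]
force: [-0.4, 1.0, -0.5]
width: 1.002
[-0.36720265  1.04228827 -0.54578018] [ 0.0741171   0.25642799 -0.0635805 ] [-0.08177846  0.00927662] [0.50066968 0.00299944 0.19573366]
(array([0., 0., 0.]), array([ 0.0001,  0.0007, -0.0013]))
```

View pics/t3.png

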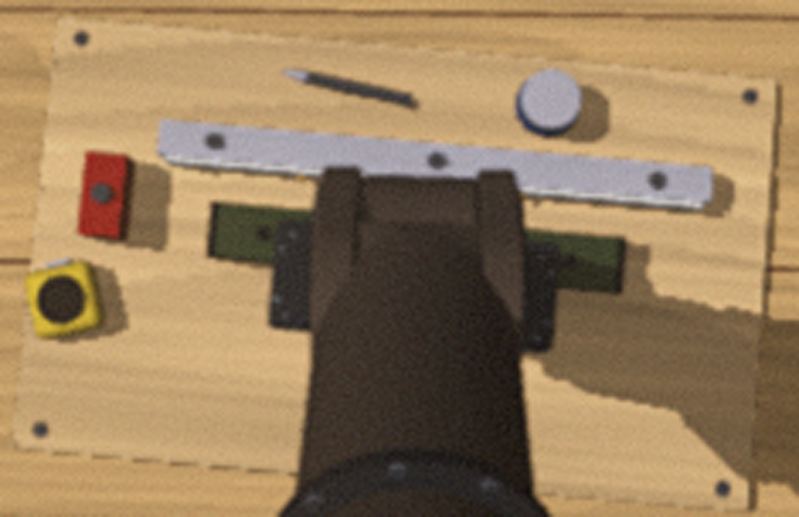

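View pics/s3.png

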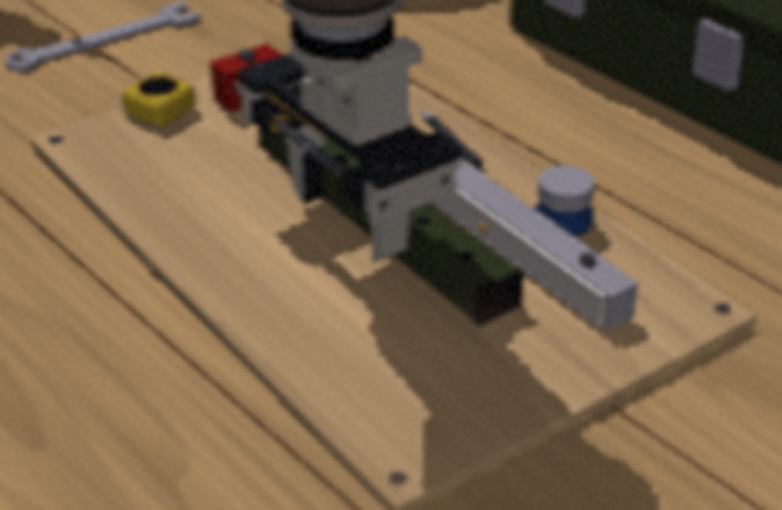

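The tube is parallel to the facing now, with a gap of about 37 crop px (about 25 mm). I'll close most of it, then feel for contact.

```bash
python3 -m pendant '[[[-2,0,0,0,0,0,-1],[-4,0,0,0,0,0,-1],[-6,0,0,0,0,0,-1],[-8,0,0,0,0,0,-1],[-10,0,0,0,0,0,-1],[-11.5,0,0,0,0,0,-1],[-12.5,0,0,0,0,0,-1],[-13,0,0,0,0,0,-1]]]'
python3 -m pendant '[[[-0.5,0,0,0,0,0,-1],[-1,0,0,0,0,0,-1],[-1.5,0,0,0,0,0,-1],[-2,0,0,0,0,0,-1]]]'
python3 -c "
from h import *
from cell import arm
s=arm.observe();print(s['force'],s['ft_torque'],tojig(s['position']))"
```

```text
clock: 7.05
position: [0.5132, 0.0019, 0.1957]
ee_rot: [-0.122, -3.139, -0.0]
force: [-4.0, 0.0, 2.5]
width: 1.003
clock: 7.55
position: [0.5153, 0.0018, 0.1957]
ee_rot: [-0.122, -3.139, -0.0]
force: [-3.3, -0.0, 1.5]
width: 0.998
[-3.3290731  -0.01177875  1.45172724] [0.05996315 0.55586373 0.01040506] [-0.06710535  0.00917553]
```

```bash
for i in 1 ; do python3 -m pendant '[[[-0.5,0,0,0,0,0,-1],[-1,0,0,0,0,0,-1],[-1.5,0,0,0,0,0,-1],[-2,0,0,0,0,0,-1]]]'; python3 -m pendant '[[[-0.5,0,0,0,0,0,-1],[-1,0,0,0,0,0,-1],[-1.5,0,0,0,0,0,-1]]]' ; done
python3 - <<'E'
from h import *
from cell import arm,get_image
cv2.imwrite('pics/s4.png',cv2.resize(get_image('side')[160:310,160:390,::-1],None,fx=3.4,fy=3.4,interpolation=2))
cv2.imwrite('pics/t4.png',cv2.resize(get_image('top')[150:302,160:395,::-1],None,fx=3.4,fy=3.4,interpolation=2))
s=arm.observe();print(s['force'],s['ft_torque'],tojig(s['position']))
E
```

```text
clock: 8.05
position: [0.5173, 0.0016, 0.1957]
ee_rot: [0.122, 3.139, 0.0]
force: [-2.5, 0.6, 1.1]
width: 0.997
clock: 8.43
position: [0.5188, 0.0015, 0.1957]
ee_rot: [-0.122, -3.139, -0.0]
force: [-2.3, -0.2, 1.1]
width: 1.001
[-1.85828283  0.47169359  0.01669538] [0.05531818 0.37800225 0.00222405] [-0.06349897  0.00916382]
```

View pics/s4.png

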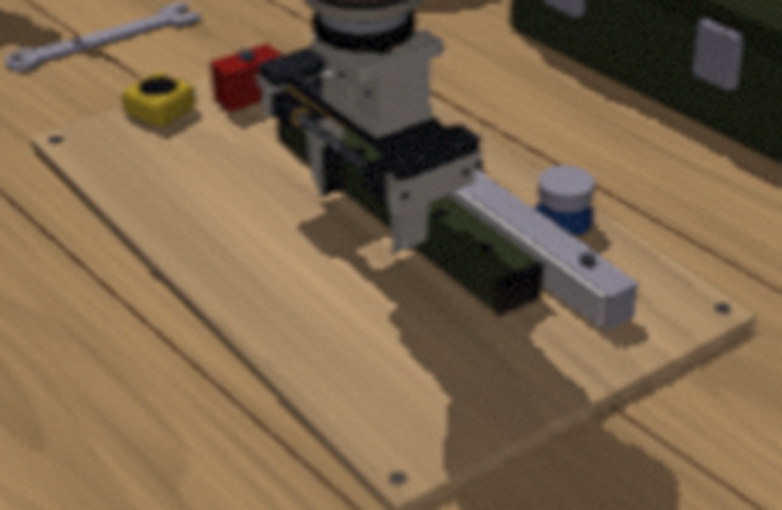

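View pics/t4.png

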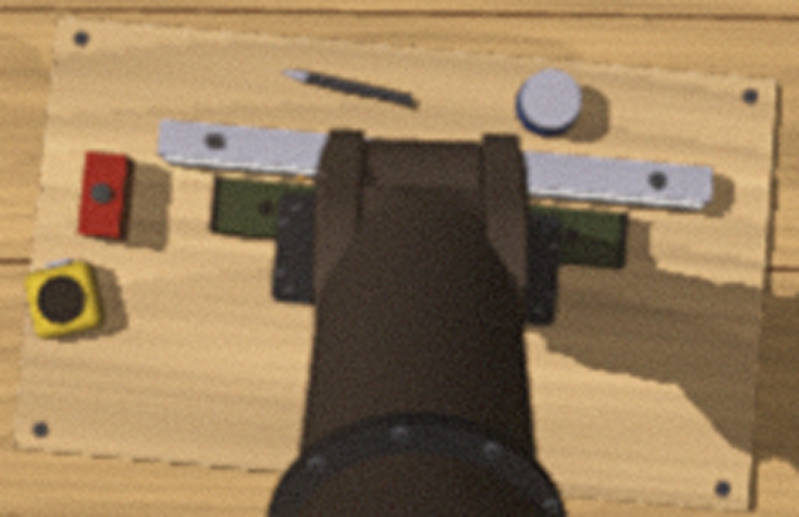

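There's about 7 crop px (about 5 mm) left, still parallel. I'm creeping on.

```bash
python3 -m pendant '[[[-0.5,0,0,0,0,0,-1],[-1,0,0,0,0,0,-1],[-1.5,0,0,0,0,0,-1]]]'|grep -E "pos|force"; python3 -m pendant '[[[-0.4,0,0,0,0,0,-1],[-0.8,0,0,0,0,0,-1]]]'|grep -E "pos|force"
```

```text
position: [0.5204, 0.0014, 0.1957]
force: [-1.2, 0.6, 0.2]
position: [0.5211, 0.0013, 0.1957]
force: [-2.2, 0.6, 0.8]
```

```bash
python3 -m pendant '[[[-0.4,0,0,0,0,0,-1],[-0.8,0,0,0,0,0,-1]]]'|grep -E "pos|force"
```

```text
position: [0.5217, 0.0013, 0.1957]
force: [-3.9, 0.2, 1.9]
```

```bash
python3 -m pendant '[[[-0.3,0,0,0,0,0,-1],[-0.5,0,0,0,0,0,-1]]]'|grep -E "pos|force"
```

```text
position: [0.5222, 0.0012, 0.1957]
force: [-3.3, 0.4, 2.6]
```

```bash
python3 -m pendant '[[[-0.3,0,0,0,0,0,-1],[-0.5,0,0,0,0,0,-1]]]'|grep -E "pos|force"
```

```text
position: [0.5228, 0.0012, 0.1957]
force: [-4.5, 0.3, 3.6]
```

```bash
python3 -m pendant '[[[-0.3,0,0,0,0,0,-1],[-0.5,0,0,0,0,0,-1]]]'|grep -E "pos|force"
```

```text
position: [0.5234, 0.0012, 0.1957]
force: [-5.1, 1.1, 3.5]
```

```bash
python3 - <<'E'
from h import *
from cell import arm,get_image
cv2.imwrite('pics/s5.png',cv2.resize(get_image('side')[175:270,210:345,::-1],None,fx=5.9,fy=5.9,interpolation=2))
cv2.imwrite('pics/t5.png',cv2.resize(get_image('top')[175:245,200:365,::-1],None,fx=4.8,fy=4.8,interpolation=2))
s=arm.observe();print(s['force'],s['ft_torque'],tojig(s['position']))
E
```

```text
[-3.71491291 -0.19703573  3.49619716] [1.13614532e-01 9.45665830e-01 3.79737029e-04] [-0.05901186  0.0091822 ]
```

View pics/s5.png

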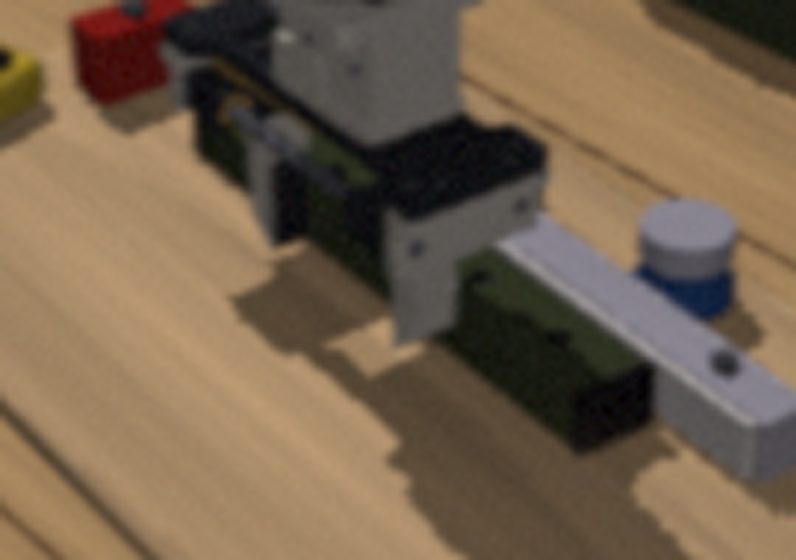

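View pics/t5.png

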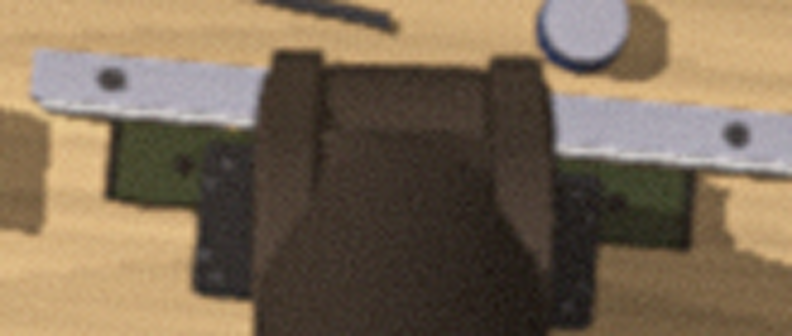

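The tube looks flat and is nearly on the facing. I'm continuing in half-millimetre steps.

```bash
python3 -m pendant '[[[-0.3,0,0,0,0,0,-1],[-0.5,0,0,0,0,0,-1]]]'|grep -E "pos|force"
```

```text
position: [0.5239, 0.0011, 0.1957]
force: [-3.9, 0.7, 3.8]
```

```bash
python3 -m pendant '[[[-0.3,0,0,0,0,0,-1],[-0.5,0,0,0,0,0,-1]]]'|grep -E "pos|force"
```

```text
position: [0.5244, 0.0011, 0.1957]
force: [-4.7, -0.7, 2.7]
```

```bash
python3 -m pendant '[[[-0.3,0,0,0,0,0,-1],[-0.5,0,0,0,0,0,-1]]]'|grep -E "pos|force"
```

```text
position: [0.5249, 0.001, 0.1957]
force: [-5.0, 0.3, 3.2]
```

```bash
python3 -m pendant '[[[-0.3,0,0,0,0,0,-1],[-0.5,0,0,0,0,0,-1]]]'|grep -E "pos|force"
```

```text
position: [0.5254, 0.001, 0.1957]
force: [-4.9, 0.8, 2.7]
```

```bash
python3 -m pendant '[[[-0.3,0,0,0,0,0,-1],[-0.5,0,0,0,0,0,-1]]]'|grep -E "pos|force"
```

```text
position: [0.5259, 0.0009, 0.1957]
force: [-4.6, -0.1, 2.5]
```

```bash
python3 -m pendant '[[[-0.3,0,0,0,0,0,-1],[-0.5,0,0,0,0,0,-1]]]'|grep -E "pos|force"
```

```text
position: [0.5262, 0.0009, 0.1957]
force: [-5.9, 0.6, 4.3]
```

```bash
python3 -m pendant '[[[-0.3,0,0,0,0,0,-1],[-0.5,0,0,0,0,0,-1]]]'|grep -E "pos|force"
```

```text
position: [0.5263, 0.0009, 0.1957]
force: [-7.4, 0.5, 4.8]
```

```bash
python3 -m pendant '[[[-0.3,0,0,0,0,0,-1],[-0.5,0,0,0,0,0,-1]]]'|grep -E "pos|force"
```

```text
position: [0.5266, 0.0009, 0.1956]
force: [-9.0, 0.1, 6.8]
```

```bash
python3 -m pendant '[[[-0.3,0,0,0,0,0,-1],[-0.5,0,0,0,0,0,-1],[-0.5,0,0,0,0,0,-1],[-0.5,0,0,0,0,0,-1]]]'|grep -E "pos|force";python3 - <<'E'
from h import *
from cell import arm,get_image
cv2.imwrite('pics/t6.png',cv2.resize(get_image('top')[175:245,200:365,::-1],None,fx=4.8,fy=4.8,interpolation=2))
s=arm.observe();print(s['force'],s['ft_torque'],tojig(s['position']))
E
```

```text
position: [0.5268, 0.0009, 0.1956]
force: [-9.0, 0.5, 7.6]
[-9.29724993  0.26089065  8.11545012] [0.34522667 1.78868081 0.37268613] [-0.05559774  0.00915057]
```

View pics/t6.png

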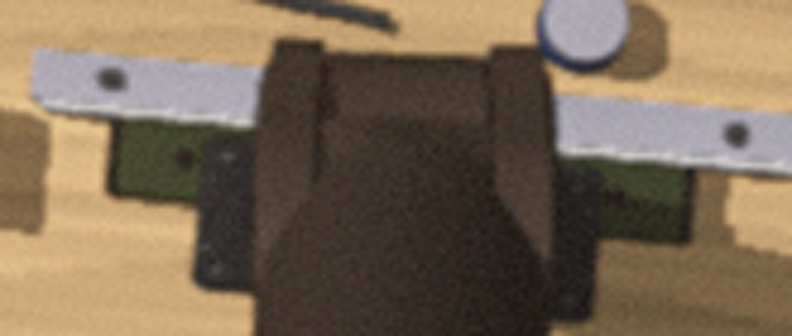

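The push is at about 9 N. The z moment (+0.37 N·m) says the left finger carries most of it, and the upward Fz suggests contact at the tube's top edge. I'll ease off, tilt the tips slightly forward so they push low, turn the hand a touch, and press again.

```bash
python3 -m pendant '[[[1.5,0,0,0,0,0,-1],[2.5,0,0,0,0,0,-1],[4.5,0,0,0,-0.01,-0.004,-1],[6.5,0,0,0,-0.02,-0.008,-1],[8.3,0,0,0,-0.03,-0.01,-1],[8.3,0,0,0,-0.03,-0.01,-1]]]'|grep -E "pos|force";python3 - <<'E'
from h import *
from cell import arm,get_image
cv2.imwrite('pics/t7.png',cv2.resize(get_image('top')[175:245,200:365,::-1],None,fx=4.8,fy=4.8,interpolation=2))
cv2.imwrite('pics/s7.png',cv2.resize(get_image('side')[175:270,210:345,::-1],None,fx=5.9,fy=5.9,interpolation=2))
s=arm.observe();print(s['force'],s['ft_torque'],tojig(s['position']))
E
```

```text
position: [0.5195, 0.0014, 0.1958]
force: [0.4, 0.8, 0.5]
[ 0.5907542  -0.18973892  1.06077601] [0.01707681 0.01839636 0.01794919] [-0.06272867  0.00920622]
```

View pics/s7.png

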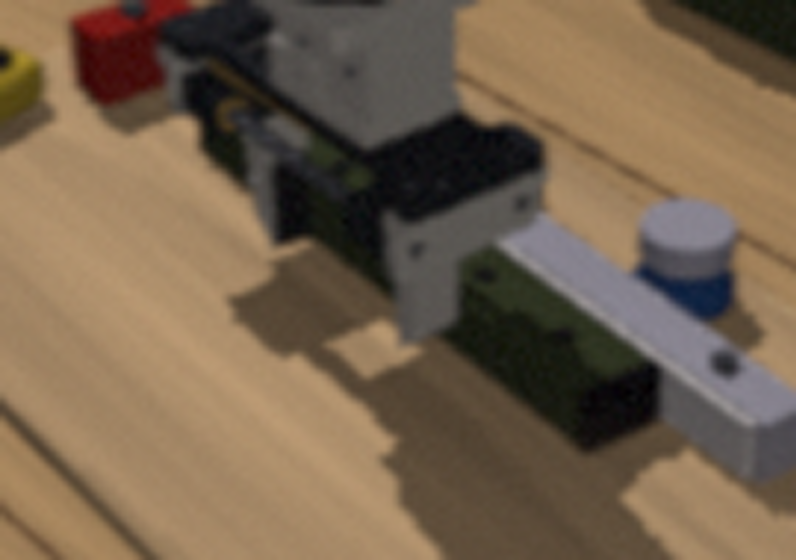

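The hand is just clear of the tube and the forces are near zero. Pressing again.

```bash
python3 -m pendant '[[[-0.5,0,0,0,0,0,-1],[-1,0,0,0,0,0,-1],[-1.4,0,0,0,0,0,-1],[-1.8,0,0,0,0,0,-1],[-1.8,0,0,0,0,0,-1]]]'|grep -E "pos|force"; python3 -m pendant '[[[-0.4,0,0,0,0,0,-1],[-0.6,0,0,0,0,0,-1]]]'|grep -E "pos|force"; 
```

```text
position: [0.521, 0.0013, 0.1956]
force: [-3.3, 1.8, 0.8]
position: [0.5213, 0.0013, 0.1957]
force: [-5.0, 0.6, 3.8]
```

```bash
python3 -m pendant '[[[-0.3,0,0,0,0,0,-1],[-0.6,0,0,0,0,0,-1]]]'|grep -E "pos|force"; python3 -c "
from cell import arm
s=arm.observe();print(s['force'],s['ft_torque'])"
```

```text
position: [0.5215, 0.0013, 0.1956]
force: [-7.3, 1.7, 5.2]
[-7.27648995  1.6981149   5.19873286] [ 0.02378809  1.67877374 -0.36407349]
```

The load is now on the right finger, so the flush angle lies in between; I'll turn back half. I'll also lift the command slightly to take off the downward drag.

```bash
python3 -m pendant '[[[0,0,-0.5,0,0,0.0025,-1],[0,0,-1,0,0,0.005,-1],[0,0,-1,0,0,0.005,-1]]]'|grep -E "pos|force"; python3 -c "
from cell import arm
s=arm.observe();print(s['force'],s['ft_torque'])"
```

```text
position: [0.5215, 0.0013, 0.1962]
force: [-5.2, 1.0, -2.9]
[-5.2350034   0.95631721 -2.93489542] [ 0.39051351  1.27798544 -0.26123747]
```

```bash
python3 -m pendant '[[[-0.3,0,0.35,0,0,0.002,-1],[-0.8,0,0.35,0,0,0.003,-1],[-0.8,0,0.35,0,0,0.003,-1]]]'|grep -E "pos|force"; python3 -c "
from cell import arm
s=arm.observe();print(s['force'],s['ft_torque'])"
```

```text
position: [0.522, 0.0013, 0.1959]
force: [-7.4, -0.0, -0.5]
[-7.39254540e+00 -6.95386413e-03 -5.25675156e-01] [ 0.30018088  1.72201277 -0.09396362]
```

```bash
python3 -m pendant '[[[-0.5,0,0,0,0,0,-1],[-0.9,0,0,0,0,0,-1],[-0.9,0,0,0,0,0,-1]]]'|grep -E "pos|force"; python3 -c "
from cell import arm
s=arm.observe();print(s['force'],s['ft_torque'])"
```

```text
position: [0.5223, 0.0013, 0.1959]
force: [-10.3, 1.2, 3.2]
[-10.32503365   1.17585069   3.19987558] [ 0.36365383  2.30429177 -0.0936118 ]
```

```bash
python3 -m pendant '[[[-0.2,0,-0.2,0,0,0,-1],[-0.2,0,-0.2,0,0,0,-1],[-0.2,0,-0.2,0,0,0,-1],[-0.2,0,-0.2,0,0,0,-1]]]'|grep -E "pos|force"; python3 -m pendant '[[[0,0,0,0,0,0,-1],[0,0,0,0,0,0,-1],[0,0,0,0,0,0,-1],[0,0,0,0,0,0,-1]]]'|grep -E "clock|force"
python3 - <<'E'
from h import *
from cell import arm,get_image
cv2.imwrite('pics/t8.png',cv2.resize(get_image('top')[175:245,200:365,::-1],None,fx=4.8,fy=4.8,interpolation=2))
cv2.imwrite('pics/s8.png',cv2.resize(get_image('side')[175:270,210:345,::-1],None,fx=5.9,fy=5.9,interpolation=2))
s=arm.observe();print(s['force'],s['ft_torque'],tojig(s['position']))
E
```

```text
position: [0.5224, 0.0013, 0.1959]
force: [-10.7, 1.6, 2.4]
clock: 16.9
force: [-11.1, 2.8, 1.2]
[-10.15382957   0.27412261   0.93556987] [ 0.49255748  2.29133477 -0.09123804] [-0.06003301  0.0092359 ]
```

View pics/s8.png

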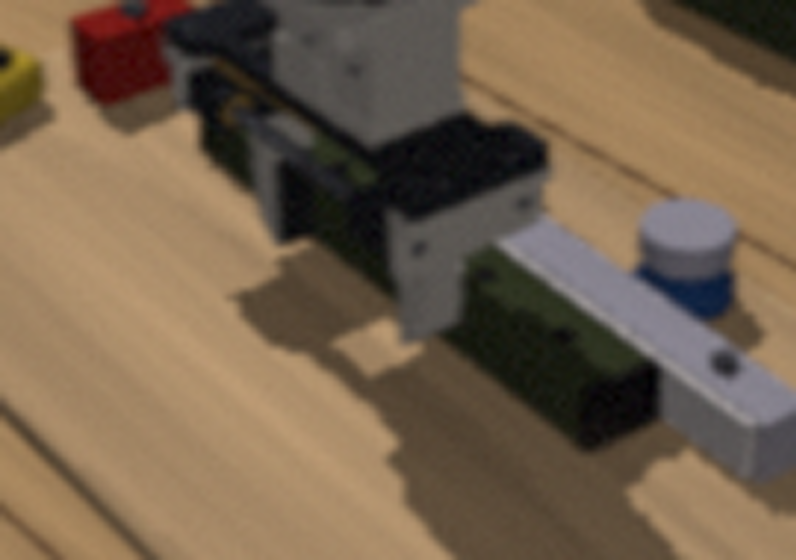

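View pics/t8.png

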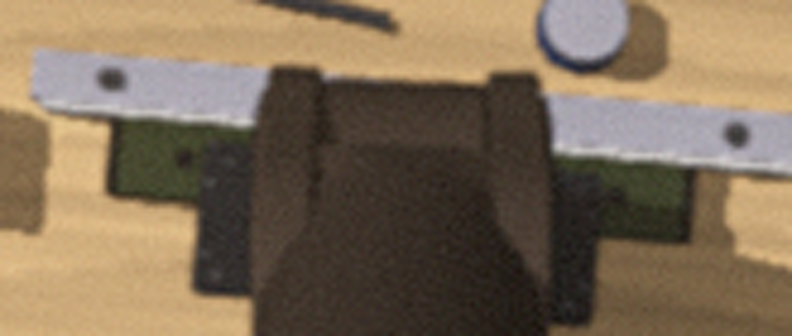

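The tube appears flush along the strip from end to end, and the push has been steady at 10–11 N. I'll hold a little longer at about 11–12 N to allow for floor friction, then back off.

```bash
python3 -m pendant '[[[-0.4,0,-0.1,0,0,0,-1],[-0.4,0,-0.1,0,0,0,-1],[-0.4,0,-0.1,0,0,0,-1],[-0.4,0,-0.1,0,0,0,-1],[-0.4,0,-0.1,0,0,0,-1],[-0.4,0,-0.1,0,0,0,-1]]]'|grep -E "pos|force"; python3 -m pendant '[[[2,0,0,0,0,0,-1],[6,0,0,0,0,0,-1],[20,0,0,0,0.015,0,-1],[40,0,0,0,0.03,0,0],[55,0,-20,0,0.03,0,1],[55,0,-60,0,0.03,0,1]]]'|grep -E "clock|force"
python3 - <<'E'
from h import *
from cell import arm,get_image
cv2.imwrite('pics/t9.png',cv2.resize(get_image('top')[175:245,200:365,::-1],None,fx=4.8,fy=4.8,interpolation=2))
cv2.imwrite('pics/s9.png',cv2.resize(get_image('side')[175:270,210:345,::-1],None,fx=5.9,fy=5.9,interpolation=2))
s=arm.observe();print(s['force'],s['ft_torque'],s['position'],s['ee_rot'],s['width'])
E
```

```text
position: [0.5225, 0.0013, 0.1959]
force: [-11.3, 2.2, 1.5]
clock: 18.5
force: [0.5, -0.1, -0.4]
[ 0.00394804 -0.12986452  0.36567343] [ 0.04321044 -0.04446629  0.05097433] [0.46894933 0.00536151 0.25843352] [1.19031860e-01 3.13352824e+00 1.94569652e-03] 0.6383512966669512
```

View pics/s9.png

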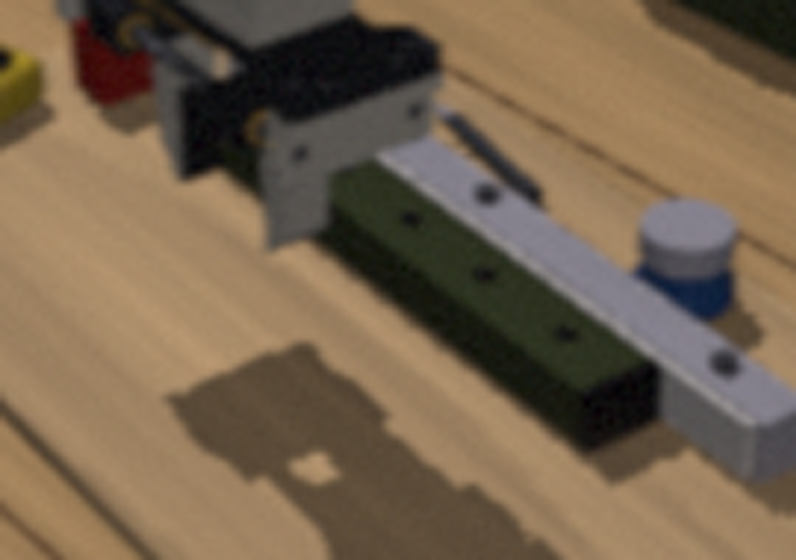

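View pics/t9.png

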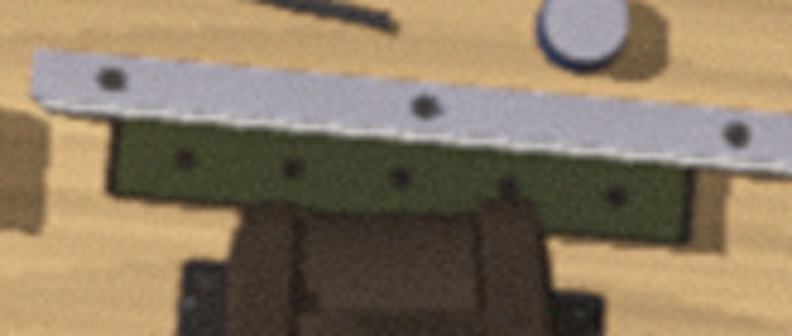

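The tube lies flush along the strip. Its robot-side top corners are at about (107,193) left and (687,243) right. Now for the end-push target.

```bash
python3 - <<'E'
from h import *
from cell import arm
f=lambda p:np.array(p,float)/4.8+[200-.4,175-.4]
for p in onz('top',f([(107,193),(687,243),(400,177),(185,159),(616,196)]),.042): print(tojig(p).round(4))
g=lambda p:np.array(p,float)/5.9+[210-.4,175-.4]
print('side',[tojig(p).round(4) for p in onz('side',g([(587,394)]),.042)])
S=onz('top',np.array([(130,155),(124,240)])/3.4+[159.65,149.65],.052);print([tojig(p).round(4) for p in S])
s=arm.observe()
for z in (.258,.196):
  t=fromjig(-.027,-.150-.019-.02); print(delta(s['position'],s['ee_rot'],[*t,z],JY))
E
```

```text
[-0.0449  0.1572]
[-0.0449 -0.1386]
[-0.024   0.0096]
[-0.0242  0.1193]
[-0.0241 -0.1007]
side [array([-0.0442, -0.1373])]
[array([-0.0032,  0.2186]), array([-0.064 ,  0.2168])]
(array([ -86.5, -198.3,    0.6]), array([0.0015, 0.0058, 0.0006]))
(array([ -86.1, -198.3,   62.6]), array([0.0015, 0.0058, 0.0006]))
```

```bash
python3 -m pendant '[[[0,-50,0,0,0.003,0,1],[-10,-100,0,0,0.006,0,1],[-35,-145,0,0,0.006,0,1],[-65,-170,0,0,0.006,0,1],[-85,-184,0,0,0.006,0,1],[-85,-184,10,0,0.006,0,1],[-85,-184,30,0,0.006,0,1],[-85,-184,50,0,0.006,0,1],[-85,-184,60,0,0.006,0,1],[-85,-184,60,0,0.006,0,1]]]'
python3 - <<'E'
from h import *
from cell import arm,get_image
s=arm.observe();print(s['force'],tojig(s['position']),s['width'])
t=fromjig(-.026,-.175); print(delta(s['position'],s['ee_rot'],[*t,.196],JY))
cv2.imwrite('pics/s10.png',cv2.resize(get_image('side')[160:310,160:390,::-1],None,fx=3.4,fy=3.4,interpolation=2))
E
```

```text
clock: 19.85
position: [0.5383, -0.1839, 0.1944]
ee_rot: [-0.118, -3.132, -0.001]
force: [-0.8, -0.2, 0.2]
width: 0.006
[-0.75886926 -0.24206794  0.20387001] [-0.02997306 -0.17417067] 0.005917446962037317
(array([-4. , -0.8, -1.6]), array([ 0.0006, -0.0078,  0.0012]))
```

View pics/s10.png

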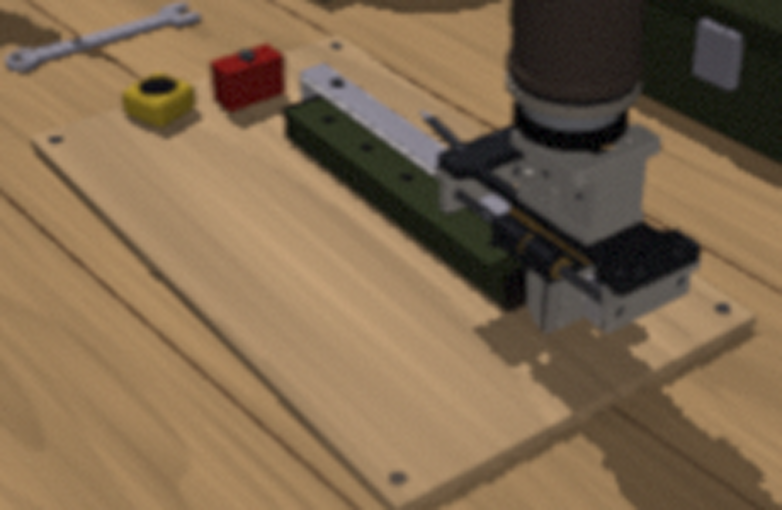

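The closed fingers stand just right of the tube's end at about (535,310), clear of the rail. Now I'll push along the facing.

```bash
python3 -m pendant '[[[-3,2,-1,0,-0.008,0,1],[-4,4,-1,0,-0.008,0,1],[-4,8,-1,0,-0.008,0,1],[-4,11,-1,0,-0.008,0,1],[-4,14,-1,0,-0.008,0,1],[-4,17,-1,0,-0.008,0,1],[-4,20,-1,0,-0.008,0,1],[-4,23,-1,0,-0.008,0,1],[-4,26,-1,0,-0.008,0,1],[-4,29,-1,0,-0.008,0,1],[-4,32,-1,0,-0.008,0,1]]]'
python3 - <<'E'
from h import *
from cell import arm,get_image
s=arm.observe();print(s['force'],s['ft_torque'],tojig(s['position']),s['width'])
print(delta(s['position'],s['ee_rot'],[*fromjig(-.026,-.11),.196],JY))
cv2.imwrite('pics/t11.png',cv2.resize(get_image('top')[175:245,175:340,::-1],None,fx=4.8,fy=4.8,interpolation=2))
E
```

```text
clock: 21.28
position: [0.5455, -0.1527, 0.1961]
ee_rot: [0.119, 3.137, 0.0]
force: [-1.0, -2.5, -0.2]
width: 0.005
[-1.00541237 -2.54542702 -0.22432759] [-0.43845112  0.1557431  -0.02382859] [-0.02522444 -0.14258644] 0.0053176334856788006
(array([ 0.8, 32.6,  0.1]), array([0.0001, 0.002 , 0.0007]))
```

View pics/t11.png

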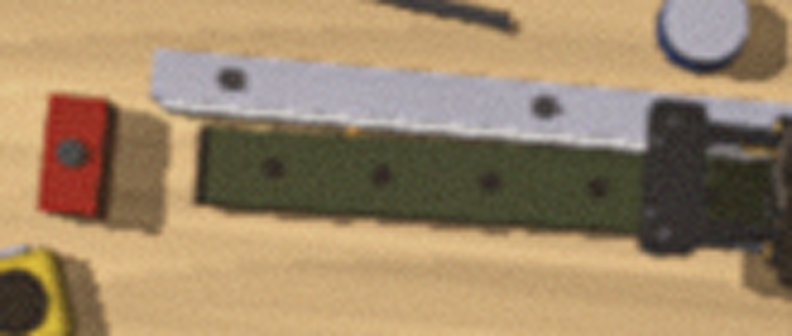

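The left end has swung about 3 mm off the facing: the left pin shows at (352,130), since the pin springs push it off while it slides. I'll shift the push towards the robot side of the end face so the left end turns back in, and reseat before the stop hold.

```bash
python3 -m pendant '[[[0,-4,0,0,0,0,1],[8,-4,0,0,0,0.005,1],[8,-4,0,0,0,0.005,1],[8,-1,0,0,0,0.005,1],[8,2,0,0,0,0.005,1],[7.5,5,0,0,0,0.005,1],[7,8,0,0,0,0.005,1],[6.5,11,0,0,0,0.005,1],[6,14,0,0,0,0.005,1],[6,17,0,0,0,0.005,1],[6,20,0,0,0,0.005,1]]]'
python3 - <<'E'
from h import *
from cell import arm,get_image
s=arm.observe();print(s['force'],s['ft_torque'],tojig(s['position']),s['width'])
cv2.imwrite('pics/t12.png',cv2.resize(get_image('top')[175:245,175:340,::-1],None,fx=4.8,fy=4.8,interpolation=2))
E
```

```text
clock: 22.7
position: [0.5402, -0.1331, 0.1959]
ee_rot: [0.128, 3.139, -0.001]
force: [-3.0, -4.9, 1.5]
width: 0.005
[-3.02244748 -4.90032332  1.51384863] [-0.83538825  0.76064937  0.03907888] [-0.03199242 -0.1234046 ] 0.005417963785319242
```

View pics/t12.png

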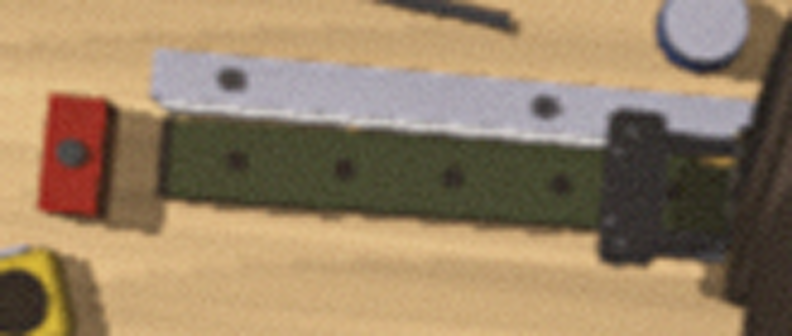

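The left end is back against the strip, with a gap to the stop of roughly 20–28 mm. Continuing.

```bash
python3 -m pendant '[[[0,2,0,0,0,0,1],[0,4,0,0,0,0,1],[-0.3,6,0,0,0,0,1],[-0.5,8,0,0,0,0,1],[-0.5,10,0,0,0,0,1],[-0.5,12,0,0,0,0,1],[-0.5,14,0,0,0,0,1]]]'
python3 - <<'E'
from h import *
from cell import arm,get_image
s=arm.observe();print(s['force'],s['ft_torque'],tojig(s['position']),s['width'])
cv2.imwrite('pics/t13.png',cv2.resize(get_image('top')[175:245,175:340,::-1],None,fx=4.8,fy=4.8,interpolation=2))
E
```

```text
clock: 23.62
position: [0.5414, -0.1197, 0.1959]
ee_rot: [-0.129, -3.138, 0.002]
force: [-5.0, -6.1, 3.3]
width: 0.004
[-4.96415549 -6.13205496  3.28193335] [-1.16904364  1.08527654  0.15325941] [-0.03178113 -0.10993195] 0.0035164403796518347
```

View pics/t13.png

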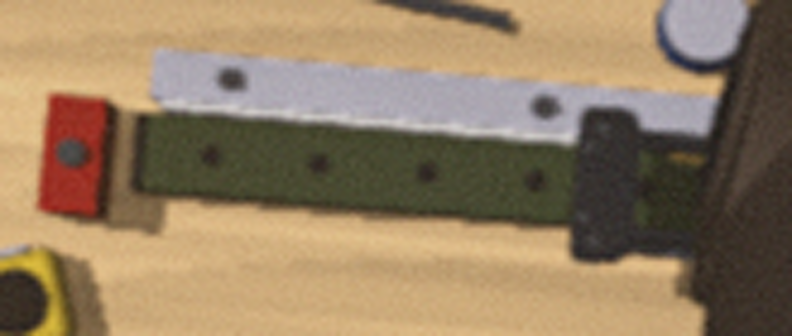

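```bash
python3 -m pendant '[[[0.3,1,0,0,0,0,1],[0.6,2,0,0,0,0,1],[0.6,3,0,0,0,0,1],[0.6,4,0,0,0,0,1]]]'|grep -E "pos|force"
python3 -m pendant '[[[0,0.5,0,0,0,0,1],[0,1,0,0,0,0,1],[0,1.5,0,0,0,0,1]]]'|grep -E "pos|force"
python3 - <<'E'
from h import *
from cell import arm,get_image
s=arm.observe();print(s['force'],s['ft_torque'],tojig(s['position']),s['width'])
cv2.imwrite('pics/t14.png',cv2.resize(get_image('top')[175:245,175:340,::-1],None,fx=4.8,fy=4.8,interpolation=2))
E
```

```text
position: [0.5417, -0.1148, 0.1958]
force: [-3.4, -4.7, 0.8]
position: [0.5418, -0.1134, 0.1959]
force: [-4.1, -4.5, 0.6]
[-4.10673078 -4.53897341  0.64102695] [-0.79317014  0.78667323  0.07228091] [-0.03185995 -0.10360365] 0.005492757080487267
```

View pics/t14.png

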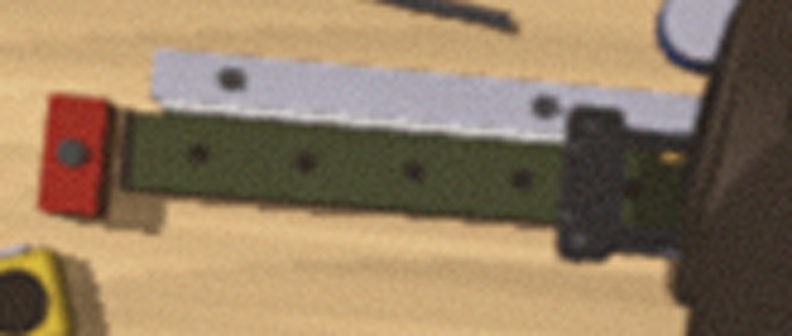

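There's a gap of about 13 crop px left, so about 4–6 mm. Creeping.

```bash
python3 -m pendant '[[[0,0.5,0,0,0,0,1],[0,1,0,0,0,0,1],[0,1.5,0,0,0,0,1],[0,2,0,0,0,0,1],[0,2.5,0,0,0,0,1]]]'|grep -E "pos|force"
```

```text
position: [0.542, -0.1109, 0.1959]
force: [-4.5, -3.8, 1.3]
```

```bash
python3 -m pendant '[[[0,0.5,0,0,0,0,1],[0,1,0,0,0,0,1]]]'|grep -E "pos|force"
```

```text
position: [0.5421, -0.1099, 0.1959]
force: [-4.5, -3.1, 0.6]
```

```bash
python3 -m pendant '[[[0,0.4,0,0,0,0,1],[0,0.8,0,0,0,0,1]]]'|grep -E "pos|force"
```

```text
position: [0.5422, -0.1091, 0.1959]
force: [-3.4, -4.0, 0.6]
```

```bash
python3 -m pendant '[[[0,0.4,0,0,0,0,1],[0,0.7,0,0,0,0,1]]]'|grep -E "pos|force"
```

```text
position: [0.5422, -0.1084, 0.1959]
force: [-3.9, -4.2, 1.3]
```

```bash
python3 -m pendant '[[[0,0.4,0,0,0,0,1],[0,0.7,0,0,0,0,1]]]'|grep -E "pos|force"
```

```text
position: [0.5422, -0.1077, 0.1958]
force: [-3.8, -4.4, 1.2]
```

```bash
python3 -m pendant '[[[0,0.4,0,0,0,0,1],[0,0.7,0,0,0,0,1]]]'|grep -E "pos|force"
```

```text
position: [0.5423, -0.107, 0.1959]
force: [-4.6, -5.5, 1.3]
```

```bash
python3 -m pendant '[[[0,0.3,0,0,0,0,1],[0,0.6,0,0,0,0,1]]]'|grep -E "pos|force"
```

```text
position: [0.5424, -0.1064, 0.1959]
force: [-3.3, -4.6, 0.8]
```

```bash
python3 -m pendant '[[[0,0.3,0,0,0,0,1],[0,0.5,0,0,0,0,1]]]'|grep -E "pos|force"
```

```text
position: [0.5424, -0.1059, 0.1959]
force: [-4.1, -4.2, 0.4]
```

```bash
python3 -m pendant '[[[0,0.3,0,0,0,0,1],[0,0.6,0,0,0,0,1]]]'|grep -E "pos|force"
```

```text
position: [0.5424, -0.1056, 0.1958]
force: [-3.7, -6.3, 1.3]
```

```bash
python3 -m pendant '[[[0,0.3,0,0,0,0,1],[0,0.6,0,0,0,0,1]]]'|grep -E "pos|force"
```

```text
position: [0.5424, -0.1054, 0.1959]
force: [-3.9, -6.1, 0.7]
```

```bash
python3 -m pendant '[[[0,0.3,0,0,0,0,1],[0,0.6,0,0,0,0,1]]]'|grep -E "pos|force"; python3 - <<'E'
from h import *
from cell import get_image
cv2.imwrite('pics/t15.png',cv2.resize(get_image('top')[175:245,175:340,::-1],None,fx=4.8,fy=4.8,interpolation=2))
E
```

```text
position: [0.5424, -0.1053, 0.1959]
force: [-4.1, -9.8, 0.7]
```

View pics/t15.png

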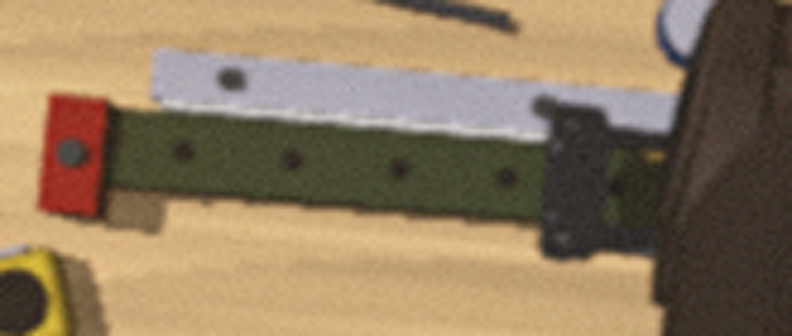

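The tube is on the stop with 9.8 N. I'll hold it there for a second.

```bash
python3 -m pendant '[[[0,0.2,0,0,0,0,1],[0,0.2,0,0,0,0,1],[0,0.2,0,0,0,0,1],[0,0.2,0,0,0,0,1]]]'|grep -E "pos|force"; python3 -m pendant '[[[0,0,0,0,0,0,1],[0,0,0,0,0,0,1],[0,0,0,0,0,0,1],[0,0,0,0,0,0,1]]]'|grep -E "clock|force"
```

```text
position: [0.5424, -0.1053, 0.1959]
force: [-4.7, -9.3, -0.7]
clock: 28.78
force: [-4.7, -9.1, 0.4]
```

```bash
python3 -m pendant '[[[0,0.3,0,0,0,0,1],[0,0.5,0,0,0,0,1],[0,0.5,0,0,0,0,1]]]'|grep -E "pos|force"; python3 -m pendant '[[[0,0,0,0,0,0,1],[0,0,0,0,0,0,1],[0,0,0,0,0,0,1],[0,0,0,0,0,0,1],[0,0,0,0,0,0,1]]]'|grep -E "clock|force"
```

```text
position: [0.5424, -0.1052, 0.1959]
force: [-5.7, -11.1, 0.7]
clock: 29.78
force: [-4.5, -10.6, 0.4]
```

Now I'll back off and lift clear, releasing the sideways drag first, and look.

```bash
python3 -m pendant '[[[0,-1.5,0,0,0,0,1],[0,-4,0,0,0,0,1],[0,-10,0,0,0,0,1],[5,-40,0,0,0,0,1],[40,-70,-30,0,0,0,1],[100,-80,-80,0,0,0,1],[150,-80,-90,0,0,0,1],[150,-80,-90,0,0,0,1]]]'|grep -E "clock|pos|force"
python3 - <<'E'
from h import *
from cell import arm,get_image
cv2.imwrite('pics/t16.png',cv2.resize(get_image('top')[175:245,175:340,::-1],None,fx=4.8,fy=4.8,interpolation=2))
cv2.imwrite('pics/s16.png',cv2.resize(get_image('side')[160:270,210:345,::-1],None,fx=5.4,fy=5.4,interpolation=2))
E
```

```text
clock: 30.78
position: [0.3837, -0.1709, 0.2869]
force: [0.5, -0.6, -0.7]
```

View pics/t16.png

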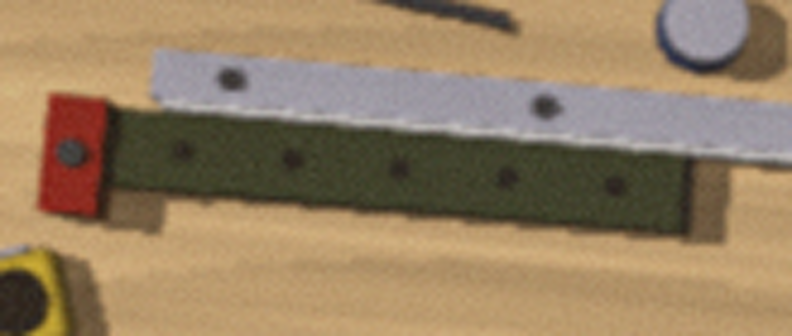

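View pics/s16.png

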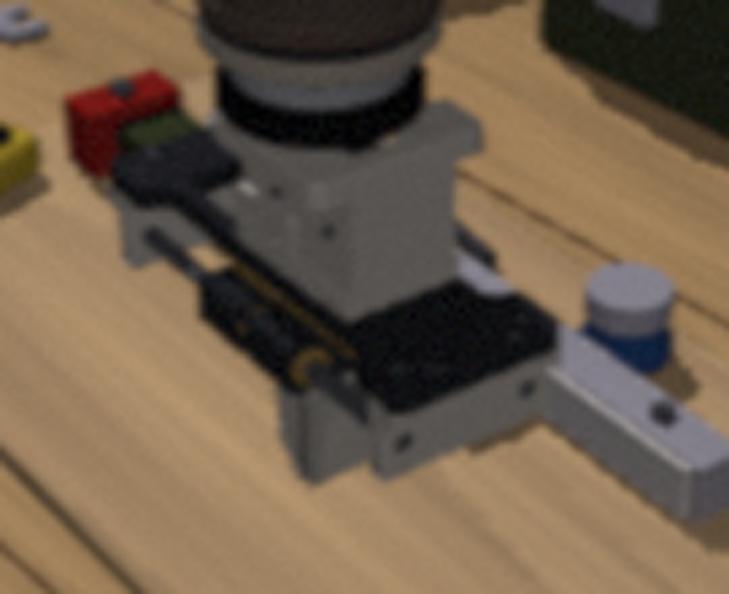

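From the top the tube looks flush on the strip and against the stop. I'll check its yaw and offset against the seated values, using hole marks at (183,150), (293,159), (400,169), (508,178), (615,186).

```bash
python3 - <<'E'
from h import *
def holes(fn,x0,pts):
    g=cv2.GaussianBlur(cv2.cvtColor(cv2.imread(fn),cv2.COLOR_BGR2GRAY),(9,9),0).astype(float)
    out=[]
    for x,y in pts:
        w=g[y-13:y+14,x-13:x+14]; q=np.clip(np.percentile(w,40)-w,0,None); yy,xx=np.mgrid[-13:14,-13:14]
        out.append((x+(q*xx).sum()/q.sum(),y+(q*yy).sum()/q.sum()))
    P=onz('top',(np.array(out)+.5)/4.8-.5+[x0,175],.042); J=np.array([tojig(p) for p in P]); 
    print(fn,(J*1000).round(1).tolist(),'slope',np.polyfit(J[:,1],J[:,0],1))
    return J
holes('pics/t9.png',200,[(185,159),(293,169),(400,177),(616,196)])
holes('pics/t16.png',175,[(183,150),(293,159),(400,169),(508,178),(615,186)])
E
```

```text
pics/t9.png [[-24.0, 119.3], [-24.5, 64.8], [-24.1, 9.5], [-24.5, -100.5]] slope [ 0.00160195 -0.02431694]
pics/t16.png [[-25.6, 180.9], [-25.2, 125.8], [-25.1, 71.2], [-24.8, 16.3], [-24.6, -38.8]] slope [-0.00399435 -0.02478609]
```

Compared with the seated pose, the fit gives the left end possibly 1–1.5 mm off the facing (slope change −0.0056). I'll reseat it with the two-finger push here, then repeat the stop hold.

```bash
python3 - <<'E'
from h import *
from cell import arm
s=arm.observe()
for z in (.287,.196):
  print(delta(s['position'],s['ee_rot'],[*fromjig(-.075,.0665),z],JY))
E
```

```text
(array([-105.5,  239.6,   -0. ]), array([ 0.0002,  0.0043, -0.0045]))
(array([-105.1,  239.6,   91. ]), array([ 0.0002,  0.0043, -0.0045]))
```

```bash
python3 -m pendant '[[[-10,50,0,0,0,0,-1],[-30,105,0,0,0.004,-0.004,-1],[-60,160,0,0,0.004,-0.004,-1],[-85,210,0,0,0.004,-0.004,-1],[-103,240,0,0,0.004,-0.004,-1],[-105,240,10,0,0.004,-0.004,-1],[-105,240,40,0,0.004,-0.004,-1],[-105,240,75,0,0.004,-0.004,-1],[-105,240,91,0,0.004,-0.004,-1],[-105,240,91,0,0.004,-0.004,-1]]]'
python3 - <<'E'
from h import *
from cell import arm
s=arm.observe();print(s['force'],s['ft_torque'],tojig(s['position']))
print(delta(s['position'],s['ee_rot'],[*fromjig(-.060,.0665),.196],JY))
E
```

```text
clock: 32.12
position: [0.5111, 0.0596, 0.1939]
ee_rot: [-0.121, -3.135, 0.001]
force: [-1.0, 0.3, -0.6]
width: 0.99
[-0.96473568  0.32522333 -0.60281406] [ 0.06663192 -0.05275747  0.0554778 ] [-0.07567976  0.06646295]
(array([-15.7,   0. ,  -2.1]), array([-0.0007, -0.0044, -0.0009]))
```

```bash
python3 -m pendant '[[[-3,0,-1,0,-0.004,-0.001,-1],[-7,0,-2,0,-0.004,-0.001,-1],[-11,0,-2,0,-0.004,-0.001,-1],[-14,0,-2,0,-0.004,-0.001,-1],[-15.5,0,-2,0,-0.004,-0.001,-1],[-15.5,0,-2,0,-0.004,-0.001,-1]]]'|grep -E "pos|force"
python3 -m pendant '[[[-0.5,0,0,0,0,0,-1],[-1,0,0,0,0,0,-1],[-1.5,0,0,0,0,0,-1]]]'|grep -E "pos|force"
python3 -c "
from h import *
from cell import arm
s=arm.observe();print(s['force'],s['ft_torque'],tojig(s['position']))"
```

```text
position: [0.5268, 0.0588, 0.197]
force: [-0.3, 0.2, 0.6]
position: [0.5283, 0.0587, 0.197]
force: [0.5, 0.0, 0.3]
[0.53182266 0.01783218 0.2668633 ] [-0.04337112  0.00525807  0.02635058] [-0.05849461  0.06690074]
```

```bash
python3 -m pendant '[[[-0.4,0,0.4,0,0,0,-1],[-0.8,0,0.8,0,0,0,-1],[-1.2,0,0.8,0,0,0,-1]]]'|grep -E "pos|force"
```

```text
position: [0.5295, 0.0586, 0.1962]
force: [-1.1, 0.0, -0.3]
```

```bash
python3 -m pendant '[[[-0.4,0,0,0,0,0,-1],[-0.7,0,0,0,0,0,-1]]]'|grep -E "pos|force"
```

```text
position: [0.5297, 0.0586, 0.1961]
force: [-4.0, 0.6, 2.1]
```

```bash
python3 -m pendant '[[[-0.4,0,0,0,0,0,-1],[-0.6,0,0,0,0,0,-1]]]'|grep -E "pos|force"; python3 -c "
from h import *
from cell import arm
s=arm.observe();print(s['force'],s['ft_torque'],tojig(s['position']))"
```

```text
position: [0.5305, 0.0586, 0.1961]
force: [-3.6, -0.6, 2.3]
[-3.56241018 -0.59557578  2.31266989] [0.14253663 0.86273187 0.05168131] [-0.05626913  0.06695372]
```

```bash
python3 -m pendant '[[[-0.4,0,-0.1,0,0,0,-1],[-0.6,0,-0.1,0,0,0,-1]]]'|grep -E "pos|force"
```

```text
position: [0.5308, 0.0586, 0.1961]
force: [-6.6, 1.6, 3.1]
```

```bash
python3 -m pendant '[[[-0.4,0,0,0,0,0,-1],[-0.6,0,0,0,0,0,-1]]]'|grep -E "pos|force"; python3 -c "
from h import *
from cell import arm
s=arm.observe();print(s['force'],s['ft_torque'],tojig(s['position']))"
```

```text
position: [0.5309, 0.0586, 0.1961]
force: [-8.1, 1.0, 5.8]
[-8.08110173  1.01460356  5.77277004] [ 0.34626381  1.63764949 -0.01795987] [-0.05584548  0.06699029]
```

```bash
python3 -m pendant '[[[-0.4,0,-0.2,0,0,0,-1],[-0.7,0,-0.35,0,0,0,-1],[-0.7,0,-0.35,0,0,0,-1]]]'|grep -E "pos|force"; python3 -c "
from h import *
from cell import arm
s=arm.observe();print(s['force'],s['ft_torque'],tojig(s['position']))"
```

```text
position: [0.5312, 0.0586, 0.1961]
force: [-9.4, 1.9, 2.6]
[-9.41047278  1.93619482  2.6168185 ] [ 0.53856526  1.81764822 -0.05886438] [-0.05560739  0.06699945]
```

```bash
python3 -m pendant '[[[-0.4,0,0,0,0,0,-1],[-0.5,0,0,0,0,0,-1],[-0.5,0,0,0,0,0,-1],[-0.5,0,0,0,0,0,-1],[-0.5,0,0,0,0,0,-1],[-0.5,0,0,0,0,0,-1],[-0.5,0,0,0,0,0,-1]]]'|grep -E "pos|force"
python3 -m pendant '[[[2,0,0,0,0,0,-1],[6,0,0,0,0,0,-1],[20,0,0,0,0,0,-1],[50,-10,-20,0,0,0,-1],[70,-60,-60,0,0,0,1],[80,-110,-70,0,0,0,1],[80,-150,-70,0,0,0,1]]]'|grep -E "clock|force"
python3 - <<'E'
from h import *
from cell import arm,get_image
cv2.imwrite('pics/t17.png',cv2.resize(get_image('top')[175:245,175:340,::-1],None,fx=4.8,fy=4.8,interpolation=2))
s=arm.observe()
for z in (.266,.196):
  print(delta(s['position'],s['ee_rot'],[*fromjig(-.032,-.125),z],JY),tojig(s['position']))
E
```

```text
position: [0.5313, 0.0586, 0.1961]
force: [-11.1, 1.8, 5.8]
clock: 36.75
force: [1.1, 0.9, -0.5]
(array([-103. ,  -34.7,    2.1]), array([-0.0026,  0.0045, -0.0052])) [-0.13486759 -0.08978899]
(array([-102.7,  -34.5,   72.1]), array([-0.0026,  0.0045, -0.0052])) [-0.13486759 -0.08978899]
```

View pics/t17.png

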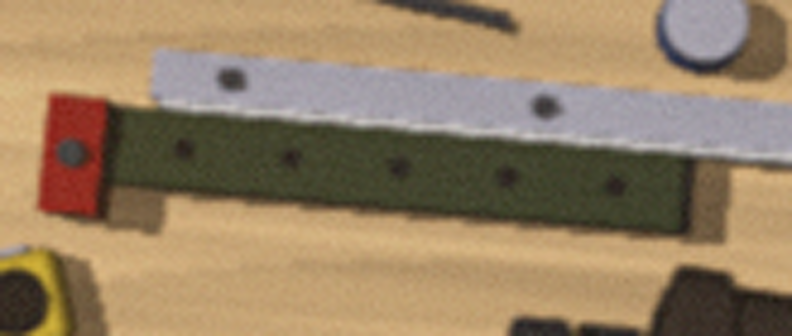

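The left end has come in a little and now looks flush. Next I'll repeat the stop hold on the end face.

```bash
python3 -m pendant '[[[-20,-34,0,0,0,0,1],[-60,-34,0,0,0,-0.004,1],[-100,-34.5,0,0,0.004,-0.004,1],[-103,-34.5,10,0,0.004,-0.004,1],[-103,-34.5,40,0,0.004,-0.004,1],[-103,-34.5,70,0,0.004,-0.004,1],[-103,-34.5,72,0,0.004,-0.004,1],[-103,-34.5,72,0,0.004,-0.004,1]]]'|grep -E "clock|force"
python3 - <<'E'
from h import *
from cell import arm
s=arm.observe()
print(delta(s['position'],s['ee_rot'],[*fromjig(-.031,-.0985),.196],JY),tojig(s['position']),s['force'],s['width'])
E
```

```text
clock: 37.8
force: [0.6, 0.0, -0.5]
(array([ 0.2, 19. , -0.8]), array([ 0.0001, -0.002 ,  0.0046])) [-0.03075509 -0.11752515] [ 0.59409705  0.00176578 -0.54818044] 0.007229578980681013
```

```bash
python3 -m pendant '[[[0,4,-0.4,0,-0.002,0.004,1],[0,9,-0.8,0,-0.002,0.004,1],[0,14,-0.8,0,-0.002,0.004,1],[0,17.5,-0.8,0,-0.002,0.004,1],[0,18.5,-0.8,0,-0.002,0.004,1],[0,18.5,-0.8,0,-0.002,0.004,1]]]'|grep -E "pos|force"; python3 -m pendant '[[[0,0.5,0,0,0,0,1],[0,1,0,0,0,0,1],[0,1.5,0,0,0,0,1]]]'|grep -E "pos|force"
```

```text
position: [0.5434, -0.109, 0.1955]
force: [0.2, -1.3, -0.1]
position: [0.5436, -0.1075, 0.1955]
force: [0.5, 0.2, 0.0]
```

```bash
python3 -m pendant '[[[0,0.5,0,0,0,0,1],[0,1,0,0,0,0,1]]]'|grep -E "pos|force"
```

```text
position: [0.5437, -0.1064, 0.1955]
force: [-0.9, 0.6, -0.4]
```

```bash
python3 -m pendant '[[[0,0.4,0,0,0,0,1],[0,0.8,0,0,0,0,1]]]'|grep -E "pos|force"
```

```text
position: [0.5437, -0.1059, 0.1955]
force: [-0.8, -1.0, -0.1]
```

```bash
python3 -m pendant '[[[0,0.4,0,0,0,0,1],[0,0.7,0,0,0,0,1]]]'|grep -E "pos|force"
```

```text
position: [0.5436, -0.1056, 0.1955]
force: [-0.6, -4.9, 0.1]
```

```bash
python3 -m pendant '[[[0,0.4,0,0,0,0,1],[0,0.7,0,0,0,0,1]]]'|grep -E "pos|force"
```

```text
position: [0.5436, -0.1055, 0.1955]
force: [-1.1, -7.2, -0.4]
```

```bash
python3 -m pendant '[[[0,0.4,0,0,0,0,1],[0,0.6,0,0,0,0,1]]]'|grep -E "pos|force"
```

```text
position: [0.5436, -0.1053, 0.1955]
force: [-0.9, -8.9, -1.3]
```

```bash
python3 -m pendant '[[[0,0.3,0,0,0,0,1],[0,0.6,0,0,0,0,1],[0,0.6,0,0,0,0,1],[0,0.6,0,0,0,0,1]]]'|grep -E "pos|force";  python3 -m pendant '[[[0,0.1,0,0,0,0,1],[0,0.1,0,0,0,0,1],[0,0.1,0,0,0,0,1],[0,0.1,0,0,0,0,1],[0,0.1,0,0,0,0,1],[0,0.1,0,0,0,0,1]]]'|grep -E "clock|force"
python3 -m pendant '[[[0,-1.5,0,0,0,0,1],[0,-4,0,0,0,0,1],[0,-15,0,0,0,0,1],[5,-50,0,0,0,0,1],[60,-90,-50,0,0,0,1],[120,-130,-110,0,0,0,1],[150,-180,-120,0,0,0,1],[150,-220,-120,0,0,0,1],[150,-260,-120,0,0,0,1],[150,-260,-120,0,0,0,1]]]'|grep -E "clock|pos|force"
python3 - <<'E'
from h import *
from cell import arm,get_image
cv2.imwrite('pics/t18.png',cv2.resize(get_image('top')[175:245,175:340,::-1],None,fx=4.8,fy=4.8,interpolation=2))
cv2.imwrite('pics/s18.png',cv2.resize(get_image('side')[160:270,210:345,::-1],None,fx=5.4,fy=5.4,interpolation=2))
E
```

```text
position: [0.5436, -0.1052, 0.1955]
force: [-2.0, -9.6, -0.5]
clock: 41.42
force: [-1.7, -10.1, -0.3]
clock: 42.68
position: [0.3727, -0.3553, 0.3163]
force: [0.7, 0.9, -0.7]
```

View pics/t18.png

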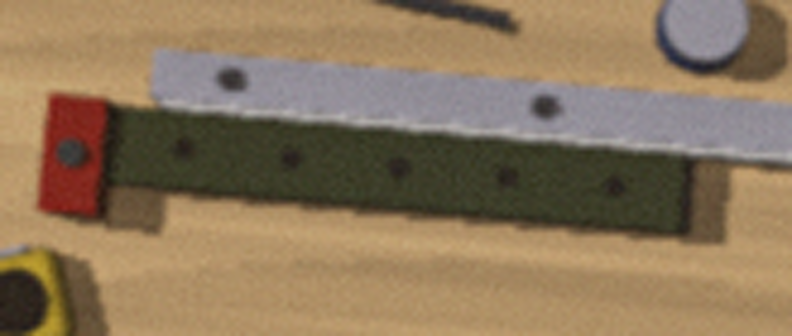

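View pics/s18.png

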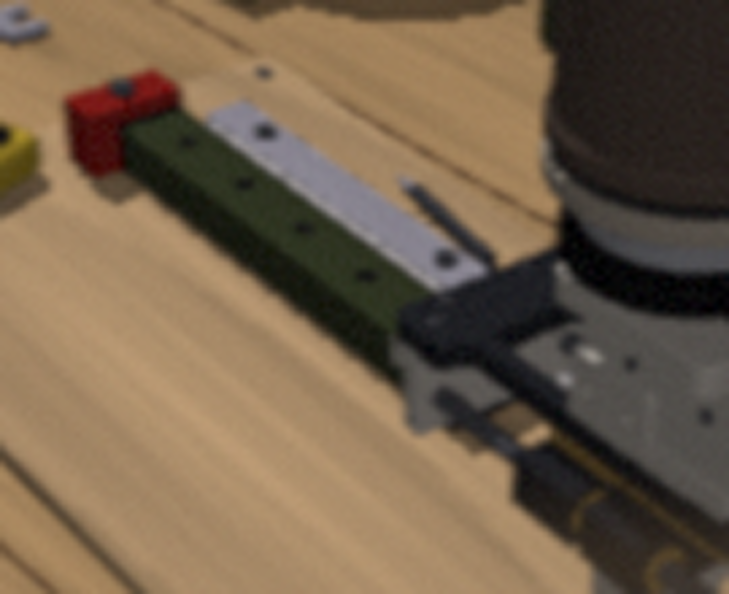

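```bash
python3 - <<'E'
from h import *
def holes(fn,x0,pts):
    g=cv2.GaussianBlur(cv2.cvtColor(cv2.imread(fn),cv2.COLOR_BGR2GRAY),(9,9),0).astype(float)
    out=[]
    for x,y in pts:
        w=g[y-13:y+14,x-13:x+14]; q=np.clip(np.percentile(w,40)-w,0,None); yy,xx=np.mgrid[-13:14,-13:14]
        out.append((x+(q*xx).sum()/q.sum(),y+(q*yy).sum()/q.sum()))
    P=onz('top',(np.array(out)+.5)/4.8-.5+[x0,175],.042); J=np.array([tojig(p) for p in P])
    print(fn,(J*1000).round(1).tolist(),'slope',np.polyfit(J[:,1],J[:,0],1))
for f in('t16','t17','t18'): holes(f'pics/{f}.png',175,[(184,149),(292,158),(400,168),(508,177),(615,186)])
B=onz('top',(np.array([(232,79),(545,106)])+.5)/4.8-.5+[175,175],.044);print([tojig(b)*1000 for b in B])
E
```

```text
pics/t16.png [[-25.6, 180.9], [-25.2, 125.8], [-25.1, 71.2], [-24.8, 16.3], [-24.6, -38.8]] slope [-0.00399435 -0.02478609]
pics/t17.png [[-24.3, 181.2], [-24.3, 126.7], [-24.5, 71.5], [-24.2, 15.8], [-24.5, -38.9]] slope [ 0.00059088 -0.0244043 ]
pics/t18.png [[-23.8, 181.6], [-24.9, 126.5], [-24.9, 71.6], [-24.4, 16.7], [-24.5, -38.9]] slope [ 0.00167375 -0.02462381]
[array([ 13.09417947, 159.99796191]), array([13.08050413,  0.04764056])]
```

The tube's line now matches the seated one (offset −24.6 against −24.3 mm, slope 0.0017 against 0.0016). It touches the stop, and the arm is clear.

```bash
python3 -c "
from cell import arm
print(arm.sign_off())
s=arm.observe();print(s['clock'],s['force'])"
```

```text
the job is handed in; nothing more can be done
None
the job is handed in; nothing more can be done
```

The tube is handed in lying flush on the white facing and against the red stop. I could not see the pins directly at the end, so that both are in rests on the flush measurement.

- **Seating on the facing:** I pushed the tube square with both fingers and held it there for over a second at 10–11 N.
- **Sliding to the stop:** Early in the slide the left end swung about 3 mm off the facing. Pushing nearer the robot side of the end face brought it back, and I held it on the stop for about 2 s at 9–11 N.
- **Reseating:** The check after that showed the left end still about 1–1.5 mm off the facing. I pressed the tube onto the facing again at 9–11 N for about a second, then held it on the stop again at about 10 N for over a second.

**Last checks:**
- The hole marks gave an offset of −24.6 mm and a slope of 0.0017 rad, against −24.3 mm and 0.0016 rad when it was first seated. One mark disagreed by about 1 mm, which is roughly the picture noise.
- The top view shows the tube's end on the stop, and it met the push there at once in the final hold.
- The highest push I read was about 11 N. Forces were only read at the end of each move, so a brief peak in between would not show.
- I never touched the jar or the loose tools, and I handed in at about 43 s with the arm clear.

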